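Confirm two picks at the vial station and close the order

ROBOT

A 6-joint arm with a two-finger parallel gripper is mounted at the origin on a cart in front of the work surface, level with it; the furniture and walls round the work are solid. World frame = base frame: x ahead of the robot, y to its left, z up, the work surface at z = 0. Lengths are in mm, angles in rad, forces in N, time in s.
With the tool pointing down it reaches from about 350 to 975 mm from the base axis. Payload 7.1 kg.
Tool frame: the origin (TCP) lies at the centre of the arm's flange, where the gripper is bolted on; the fingertips stand 182 mm ahead of it and the grasp point (between the pads) lies 163 mm ahead of it; x points along the fingers, y is the direction in which the jaws open and shut, and the axes are right-handed (so a half turn about x gives the same grasp; the last joint's range is limited). The gripper opens to 88 mm and grips with 3 to 60 N. Pads are 20 mm wide; open, the fingers measure 115 mm over their backs; the gripper's body (75 mm by 178 mm) begins 61 mm behind the grasp point.
Start: joints at [-1.295, 0.423, 1.63, -0, 1.089, -0.019], TCP at [181.611, -598.017, 404.675] pointing down, gripper open.
Joint ranges: [-3, 3], [-0.9, 2.11], [0.09, 2.58], [-1.31, 4.45], [0.11, 2.69], [-2.54, 2.54]. Speed limits (rad/s): [2.39, 2.39, 3.01, 3.14, 3.14, 3.14].

INTERFACE

Orientations are given as a rotation vector (axis times angle).
In Python, from workcell import readout, viewer, workorder, models gives the robot as it stands. The module is installed in compiled form; this text tells all that it offers.
- The arm moves only by the tool apply_moves, never from a script. Its argument "commands" is a list that holds one entry, the list of rows, each a list of 4 numbers: the shift along the world's x, y, z in m, then the turn about the world's z in rad. A call has 1 to 8 rows; each row is the pose to reach, as a shift and turn from the pose commanded when the call began; what a row does not reach only later rows make up. A row lasts 1/8 s, in which the tool goes at most 62.5 mm and 10.7 degrees, less where a joint would pass 70% of its speed; a pose out of reach is approached as far as the arm can. A call with a gripper value outside its range is refused whole. "gripper" is the finger opening in m, from 0 to 0.0878, set as the call begins (left out, the last holds). The fingers move at their own pace and stop on an object; the grip force is fixed at half the most. Time passes only in rows, so rows that repeat a pose let the fingers close. It gives the time, the measured TCP pose, the force and the opening at its end, in the units of the state.
- readout.get_obs(): the state, without advancing time (a new reading comes with each control period).
- viewer.get_image(name): name is "scene" or "top" or "wrist"; returns a dict with "color" (400x640x3 uint8, red, green, blue), "vertical_fov" (degrees; the focal length in pixels is half the picture's height over the tangent of half this angle, whatever the lens; pixels are square), "cx", "cy" (the principal point, pixels), "rvec" (rotation vector, rad) and "tvec" (3), from world to camera coordinates, as OpenCV has them. Camera axes: x right, y down, z forward; pixel columns grow to the right and rows downward; lengths in mm; the calibration is good to about 2 mm. The wrist camera is an equidistant fisheye: a pixel r from the principal point sees the ray r / f radians off the axis. A picture is of the moment at which its call begins. There is no depth.
- workorder.close_job(): hands the job in, once; it reports no verdict.
Trained networks look in the newest picture that a camera, given by its name, has taken for a name from the list of things; names that differ only in an ending like _2 or _b are one class to them, and where a whole thing is asked for, a point or a joint stands for the part that bears it (a point fixed in the world has none). Each returns a list of dicts, best first, with "conf" (0 to 1); they miss things now and then, are a little off and sometimes report something else, mostly with a low value. They report only what shows in the picture. A call takes as long as a camera call. They do not tell look-alikes from the thing itself.
- models.search_frame(camera, label): "position" ([x, y, z] in mm, in world coordinates, good to about 4 mm: the middle of the surface that is visible of it).
- models.place_of(camera, label): "position" ([x, y, z] in mm, in world coordinates, good to about 4 mm: a listed point, or the origin of a listed thing).
The state is a dict: "t": time; "qpos": joint angles; "qvel": joint speeds; "joint_torque": joint torques, N m; "ee_pos": TCP position; "orientation": TCP orientation; "ft_force": force on the tool from outside, world axes, zero at the start; "moment": the same for the moment, N m; "width": finger opening in mm.
Only numpy, scipy, OpenCV 4.12 (cv2) and the standard library are available. Lean on these libraries where they do the work, as an engineer would, in place of code of your own. Each camera call takes 0.05 s, during which the arm holds its last target.

TASK

Confirm two picks at the vial station on the worktop: press the yellow key in front of the blue-capped vial all the way down so that it stays down, then the key in front of the red-capped vial in the same way, and last push the raised end of the black rocker all the way down to close the order. Keep to this order and leave the key of the green-capped vial alone. Only press with the fingertips: no vial is picked up or knocked over, and the other things on the worktop stay where they are.

Things in the scene. Friction and masses are not known exactly. Their poses are not given: they have to be found in the camera images.
- station: flat white console with a grey deck, 170 mm deep (x) by 330 mm wide (y), deck 30 mm high, fixed to the worktop; origin at the centre of its underside, its front (-x) towards the robot, y to the left. In the deck frame: keys at x -50 mm, y +100, +28 and -44 mm; vial wells 12 mm deep in a white block 46 mm high at x +30 mm and the same y; a ledge 52 mm high behind it; rocker pivot at x -30, y -118 mm. A pump bottle 187 mm tall stands clear of it, far back on the left
- key_left_top (a point): round yellow key, 28 mm across; this point is the centre of its top face, 46 mm above the worktop while up, 38 mm when fully down. It is the left of the three identical keys, seen from the robot's side; keys stand 72 mm apart in a row, each 80 mm in front (towards the robot) of the well it belongs to. A dark 42 mm bezel round it is 33 mm high
- key_middle_top (a point): round yellow key, 28 mm across; this point is the centre of its top face, 46 mm above the worktop while up, 38 mm when fully down. It is the middle of the three identical keys, seen from the robot's side; keys stand 72 mm apart in a row, each 80 mm in front (towards the robot) of the well it belongs to. A dark 42 mm bezel round it is 33 mm high
- key_right_top (a point): round yellow key, 28 mm across; this point is the centre of its top face, 46 mm above the worktop while up, 38 mm when fully down. It is the right of the three identical keys, seen from the robot's side; keys stand 72 mm apart in a row, each 80 mm in front (towards the robot) of the well it belongs to. A dark 42 mm bezel round it is 33 mm high
- key_left (a joint): travel of the left key: 0 up, 0.008 m fully down. About 3 N moves it; it has no spring and stays where it is pushed
- key_middle (a joint): travel of the middle key: 0 up, 0.008 m fully down. About 3 N moves it; it has no spring and stays where it is pushed
- key_right (a joint): travel of the right key: 0 up, 0.008 m fully down. About 3 N moves it; it has no spring and stays where it is pushed
- rocker_press (a point): point on the top face of the black rocker near its front end (the one nearer the robot), which stands up at the start; 20 mm in front of the pivot, marked by a white bar. The rocker is 56 mm long (along the station's x) and 30 mm wide, on the right of the keys, its pivot 42 mm above the worktop. The point is about 50 mm above the worktop at the start and 41.5 mm when that end is fully down. Two cheeks beside the rocker are 42 mm high, 34 mm apart inside
- rocker (a joint): angle of the rocker: 0 front end up (order open), 0.44 rad front end fully down (order closed). It has no spring, stays where it is left and takes about 2 N at the marked point
- vial_red: small glass vial with a red cap, 26 mm across, 54 mm tall, standing loose in one of the three wells of the station (which well varies); origin at the centre of its underside, 34 mm above the worktop (its top is at 88 mm); z up
- vial_blue: small glass vial with a blue cap, 26 mm across, 54 mm tall, standing loose in one of the three wells of the station (which well varies); origin at the centre of its underside, 34 mm above the worktop (its top is at 88 mm); z up
- vial_green: small glass vial with a green cap, 26 mm across, 54 mm tall, standing loose in one of the three wells of the station (which well varies); origin at the centre of its underside, 34 mm above the worktop (its top is at 88 mm); z up
- medical_tape: roll of beige tape lying flat, 104 mm across, 25 mm high, loose, left of the station; origin under its centre; leave alone
- calculator: dark pocket calculator, 118x68x14 mm, loose, left of the station; origin under its centre; leave alone
Not all that is in view belongs to the job. What is shaped like the vial_blue but orange is not meant. What is shaped like the vial_green but purple is not meant.

How it is judged:
By the outcome, as a careful person would: the job done as asked, in the order asked, and still so for the second after the job is handed in, with the robot touching nothing.
It also fails if it takes over 35 s, if anything falls off the work surface, if the arm or the gripper's body presses on something with over 40 N, if the wrist force passes 120 N, or if a joint passes its speed limit or range.

## Working session

There is one attempt and no reset: what is moved stays moved. The work goes in short steps, Python scripts to look and compute and a tool call to move; the robot and the scene stay as the last step left them, time stands still between calls to the robot, and variables do not carry over. Pictures are saved under pics/ and viewed, and the job is handed in when it is done.

Besides the shell and the picture viewer there is one more tool, called as name([rows], argument=value, ...), one row to a line, values as JSON. apply_moves: Moves the arm, as the interface text tells. Its arguments: {"type":"object","properties":{"commands":{"type":"array","items":{"type":"array","items":{"type":"array","items":{"type":"number"}}}},"gripper":{"type":"number"}},"required":["commands"]}

```bash
mkdir -p pics
python3 - <<'E'
from workcell import readout, viewer, models
import cv2
o=readout.get_obs(); print({k:o[k] for k in('t','ee_pos','orientation','ft_force','width')})
for n in('scene','top'):
    im=viewer.get_image(n); cv2.imwrite(f'pics/{n}0.png',im['color'][:,:,::-1]); print(n,im['vertical_fov'],im['cx'],im['cy'],im['rvec'],im['tvec'])
    for l in('key_left_top','key_middle_top','key_right_top','rocker_press','station','vial_red','vial_blue','vial_green'):
        print(l,[(r['position'],r['conf']) for r in models.place_of(n,l)][:3])
E
```

```text
{'t': 0.0, 'ee_pos': array([ 181.535014  , -597.75288774,  403.92166508]), 'orientation': array([ 2.0634288 ,  0.30793158, -2.06379302]), 'ft_force': array([-0.96517501, -0.29672129,  0.13729396]), 'width': 87.69097697515521}
scene 47.322189549428245 325.5403604090216 190.19796808891596 [ 1.1224132  -2.16441541  1.16444338] [490.77109912 269.65238492 742.1339779 ]
key_left_top [([488.6, 195.9, 48.7], 0.42)]
key_middle_top [([502.5, 122.9, 46.7], 0.48)]
key_right_top [([512.6, 51.4, 47.1], 0.48)]
rocker_press [([523.9, -18.4, 49.8], 0.68)]
station [([554.8, 104.5, -4.8], 0.63)]
vial_red [([592.3, 67.2, 35.2], 0.65)]
vial_blue [([709.8, 121.2, -1.0], 0.78), ([578.8, 135.7, 27.7], 0.57)]
vial_green [([504.1, 330.4, 0.6], 0.64), ([569.0, 211.6, 27.9], 0.59)]
top 46.17326327973213 324.6332327826561 190.1196634817225 [ 2.15851301 -2.11870552  0.1464764 ] [ 189.01570243  591.1005294  1231.72900053]
key_left_top [([490.5, 196.0, 43.0], 0.46)]
key_middle_top [([501.6, 127.3, 45.8], 0.6), ([512.9, 57.8, 46.5], 0.54)]
key_right_top [([513.5, 55.2, 44.6], 0.48)]
rocker_press [([522.4, -19.2, 49.5], 0.59)]
station [([556.1, 103.0, -1.2], 0.92), ([525.3, -18.3, 50.8], 0.71)]
vial_red [([591.1, 69.5, 34.6], 0.5)]
vial_blue [([579.5, 137.8, 31.4], 0.62), ([710.8, 122.3, -2.4], 0.5)]
vial_green [([575.8, 213.7, 31.1], 0.58), ([504.7, 329.9, 3.6], 0.5)]
```

View pics/scene0.png

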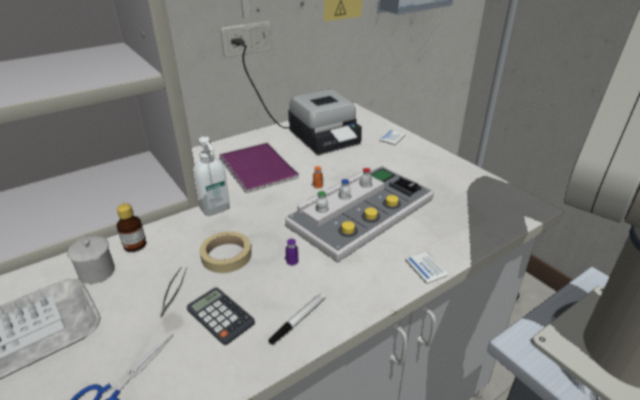

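View pics/top0.png

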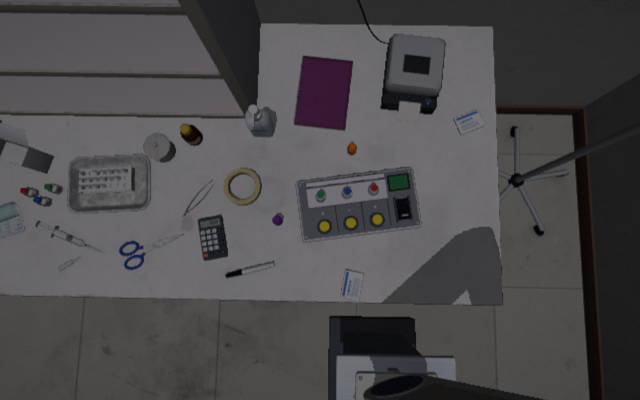

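Scene picture: the station's vials from left to right are green (322,201), blue (345,188) and red (367,177), with keys at (348,228), (371,214) and (392,201). The look-alikes standing outside the station are orange (318,177) and purple (291,251). In the top view the keys are at (325,226), (350,223) and (377,219), and the rocker is at (403,208). I'll check this in a close crop and measure the keys from their pixels.

```bash
cat > h.py <<'E'
import numpy as np, cv2
def K(im):
    f=200/np.tan(np.radians(im['vertical_fov'])/2)
    return f
def to_plane(im,u,v,z):
    R,_=cv2.Rodrigues(np.array(im['rvec'])); t=np.array(im['tvec']).ravel(); f=K(im)
    d=R.T@np.array([(u-im['cx'])/f,(v-im['cy'])/f,1]); c=-R.T@t
    return c+d*(z-c[2])/d[2]
def yellow(im):
    hsv=cv2.cvtColor(im['color'],cv2.COLOR_RGB2HSV)
    m=cv2.inRange(hsv,(20,120,90),(35,255,255))
    n,l,s,c=cv2.connectedComponentsWithStats(m)
    return [(c[i],s[i,4]) for i in range(1,n) if s[i,4]>20]
E
python3 - <<'E'
from h import *
from workcell import viewer
ims={}
for n in('scene','top'):
    im=viewer.get_image(n)
    for c,a in yellow(im): print(n,c.round(1),a,to_plane(im,*c,46).round(1), to_plane(im,*c,42).round(1))
    x,y,w,h=(270,150,180,115) if n=='scene' else (285,130,150,120)
    ims[n]=cv2.resize(im['color'][y:y+h,x:x+w],(700,int(700*h/w)),interpolation=cv2.INTER_CUBIC)
    cv2.imwrite(f'pics/crop_{n}.png',ims[n][:,:,::-1])
E
```

```text
scene [391.7 200.3] 105 [505.6  61.1  46. ] [509.7  56.9  42. ]
scene [124.6 211.3] 164 [810.4 566.3  46. ] [816.6 565.5  42. ]
scene [370.5 213.2] 118 [495.6 131.8  46. ] [499.6 128.1  42. ]
scene [347.8 227.3] 131 [484.5 202.3  46. ] [488.5 199.1  42. ]
top [184.1 128.1] 49 [754.9 594.5  46. ] [756.  595.8  42. ]
top [377.  219.1] 70 [511.1  57.5  46. ] [511.4  57.1  42. ]
top [350.5 222.5] 77 [500.7 128.6  46. ] [501.  128.4  42. ]
top [324. 226.] 69 [489.8 199.8  46. ] [490.1 199.8  42. ]
```

View pics/crop_scene.png

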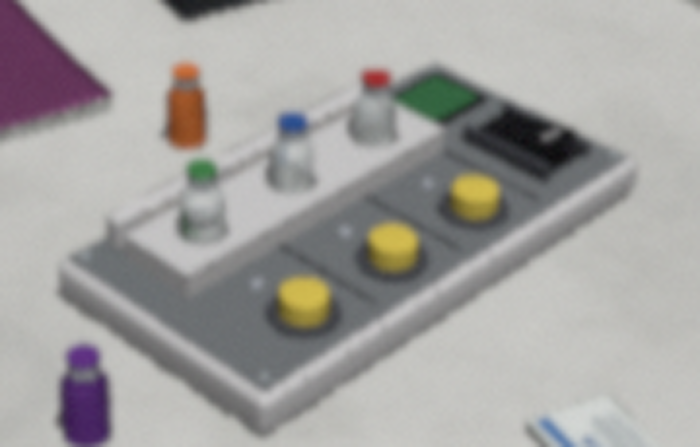

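View pics/crop_top.png

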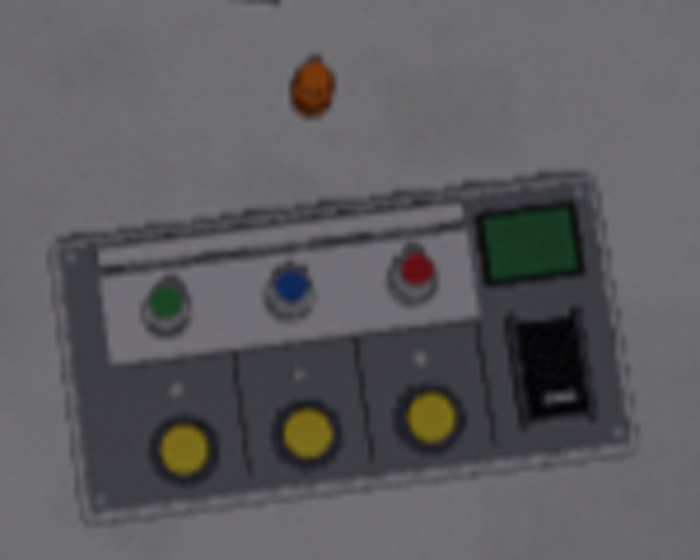

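Run:
```python
from h import *
from workcell import readout
o=readout.get_obs(); R=cv2.Rodrigues(o['orientation'])[0]; print(R.round(3), o['t'], o['ee_pos'])
print('jaw yaw',np.arctan2(R[1,1],R[0,1]))
```

```text
[[ 0.     0.29  -0.957]
 [-0.    -0.957 -0.29 ]
 [-1.     0.     0.   ]] 1.0 [ 181.59712687 -598.02212943  404.70189811]
jaw yaw -1.2760528765237737
```

apply_moves([
  [[0.034,0.0375,0,0.088],[0.068,0.075,0,0.176],[0.101,0.1125,0,0.264],[0.135,0.15,0,0.352],[0.169,0.1875,0,0.44],[0.203,0.225,0,0.528],[0.236,0.2625,0,0.616],[0.27,0.3,0,0.7]],
], gripper=0)

```text
t: 2.0
ee_pos: [452.5, -296.7, 404.9]
orientation: [1.618, 0.881, -1.617]
ft_force: [0.3, -0.4, 0.4]
width: 11.3
```

apply_moves([
  [[0.006,0.053,0,0.09],[0.012,0.106,0,0.18],[0.018,0.159,0,0.27],[0.025,0.2125,0,0.36],[0.031,0.265,0,0.45],[0.037,0.319,0,0.54],[0.043,0.372,0,0.63],[0.049,0.425,0,0.725]],
])

```text
t: 3.0
ee_pos: [500.6, 128.8, 405.0]
orientation: [1.097, 1.277, -1.096]
ft_force: [1.1, -0.4, -0.2]
width: 1.2
```

apply_moves([
  [[0.0,0.0,-0.04,0],[0,0,-0.08,0],[0,0,-0.11,0],[0,0,-0.13,0],[0,0,-0.13,0],[0,0,-0.13,0]],
])

```text
t: 3.75
ee_pos: [501.0, 127.1, 275.4]
orientation: [1.099, 1.275, -1.098]
ft_force: [0.1, 0.2, 0.3]
width: 0.5
```

Run:
```python
from h import *
from workcell import readout,viewer
o=readout.get_obs(); R=cv2.Rodrigues(o['orientation'])[0]; print(R.round(3), o['t'], o['ee_pos'],o['ft_force'],o['width'])
print('jaw yaw',np.arctan2(R[1,1],R[0,1]))
for n in('wrist','scene'):
    im=viewer.get_image(n); cv2.imwrite(f'pics/{n}1.png',im['color'][:,:,::-1])
    print(im['vertical_fov'],im['cx'],im['cy'],im['rvec'],im['tvec'])
```

```text
[[ 0.001  0.989  0.148]
 [ 0.     0.148 -0.989]
 [-1.     0.001 -0.   ]] 3.75 [501.00816402 127.06586852 275.3883499 ] [0.0817317  0.2490513  0.34059859] 0.46224112968193926
jaw yaw 0.149024940978694
65.70646984690485 316.329374783492 197.08290597139165 [-2.88855767 -0.21433786 -0.02859128] [-513.39337324   51.49034307  275.36824483]
47.322189549428245 325.5403604090216 190.19796808891596 [ 1.1224132  -2.16441541  1.16444338] [490.77109912 269.65238492 742.1339779 ]
```

View pics/wrist1.png

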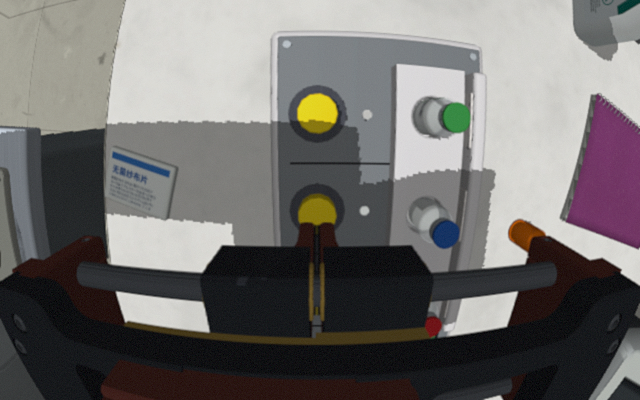

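View pics/scene1.png

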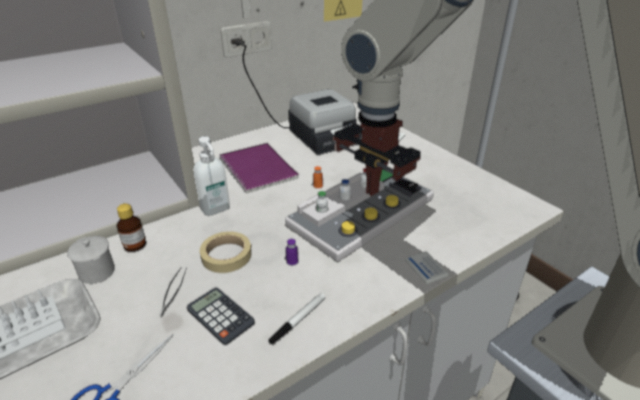

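Wrist view: the middle key is just ahead of the fingertips at (318,212), and the left key is at (318,113). Blue is at (445,234), beside the middle key. I'll cross-check the position with the wrist fisheye.

```bash
cat >> h.py <<'E'
def fish(im,u,v,z):
    R,_=cv2.Rodrigues(np.array(im['rvec'])); t=np.array(im['tvec']).ravel(); f=K(im)
    a=np.array([u-im['cx'],v-im['cy']]); r=np.hypot(*a); th=r/f
    d=R.T@np.array([*(a/r*np.sin(th)),np.cos(th)]); c=-R.T@t
    return c+d*(z-c[2])/d[2]
E
python3 - <<'E'
from h import *
from workcell import viewer,models
im=viewer.get_image('wrist'); print(K(im))
for c,a in yellow(im): print(c.round(1),a,fish(im,*c,46).round(1))
g=im['color']; hs=cv2.cvtColor(g,cv2.COLOR_RGB2HSV); m=cv2.inRange(hs,(20,120,90),(35,255,255))
n,l,s,c=cv2.connectedComponentsWithStats(m)
print([list(x) for x in s if x[4]>100])
for l in('key_left_top','key_middle_top'): print(models.place_of('wrist',l))
E
```

```text
309.70691628693146
[316.6 112.8] 1290 [490.  197.1  46. ]
[316.3 210.6] 866 [499.9 129.8  46. ]
[310.7 298.2] 100 [506.3  57.3  46. ]
[322.  298.6] 98 [515.2  58.2  46. ]
[[np.int32(0), np.int32(0), np.int32(640), np.int32(400), np.int32(253642)], [np.int32(297), np.int32(93), np.int32(41), np.int32(41), np.int32(1290)], [np.int32(298), np.int32(195), np.int32(38), np.int32(30), np.int32(866)]]
[{'position': [493.1, 199.3, 48.0], 'conf': 0.62}]
[{'position': [499.9, 125.0, 46.1], 'conf': 0.88}, {'position': [491.8, 197.0, 45.9], 'conf': 0.15}]
```

apply_moves([
  [[0,-0.001,-0.03,0],[0,-0.001,-0.044,0],[0,-0.001,-0.048,0],[0,-0.001,-0.052,0],[0,-0.001,-0.052,0]],
])

```text
t: 4.62
ee_pos: [500.9, 126.1, 222.9]
orientation: [1.099, 1.275, -1.098]
ft_force: [0.3, -0.3, -0.2]
width: 0.6
```

apply_moves([
  [[0,0,-0.002,0],[0,0,-0.003,0],[0,0,-0.003,0]],
])

```text
t: 5.0
ee_pos: [501.0, 126.1, 220.3]
orientation: [1.1, 1.275, -1.098]
ft_force: [0.1, -0.1, 6.7]
width: 0.5
```

apply_moves([
  [[0,0,-0.001,0],[0,0,-0.002,0],[0,0,-0.002,0]],
])

```text
t: 5.38
ee_pos: [501.0, 126.1, 220.0]
orientation: [1.1, 1.275, -1.097]
ft_force: [-7.5, -1.8, 27.9]
width: 0.5
```

Firm stop with the tip at 38.0 mm, so the key is bottomed. Now I lift and move to the right key.

apply_moves([
  [[0,0,0.02,0],[0,0,0.06,0],[0.0054,-0.0356,0.06,0],[0.0107,-0.0712,0.06,0],[0.0107,-0.0712,0.06,0],[0.0107,-0.0712,0.06,0]],
])

```text
t: 6.12
ee_pos: [511.3, 55.0, 277.6]
orientation: [1.099, 1.276, -1.099]
ft_force: [0.0, -0.1, 0.5]
width: 0.6
```

Run:
```python
from h import *
from workcell import readout,viewer,models
o=readout.get_obs(); print(o['t'], o['ee_pos'],o['ft_force'])
im=viewer.get_image('wrist'); cv2.imwrite('pics/wrist2.png',im['color'][:,:,::-1])
for c,a in yellow(im): print(c.round(1),a,fish(im,*c,46).round(1),fish(im,*c,38).round(1))
```

```text
6.125 [511.25108104  55.00021105 277.60459761] [ 0.01079525 -0.05257797  0.50033925]
[317.7  14. ] 1051 [490.2 194.8  46. ] [489.8 197.7  38. ]
[317.8 112.1] 1167 [500.5 125.6  46. ] [500.5 125.8  38. ]
[317.7 209.4] 953 [510.5  58.2  46. ] [510.9  55.8  38. ]
[310.8 298.3] 108 [516.1 -16.1  46. ] [516.7 -21.2  38. ]
[322. 297.] 122 [524.8 -13.5  46. ] [525.7 -18.5  38. ]
```

View pics/wrist2.png

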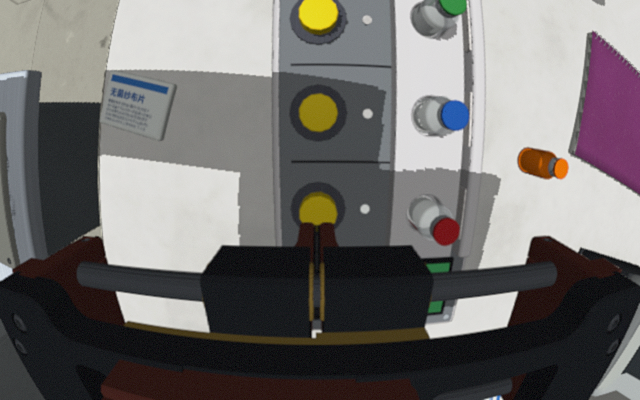

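Wrist view: the middle key at (318,112) now looks smaller and lower (1167 px against 1290 for a raised key in the same spot). The right key with the red vial beside it is under the fingers at (318,209). Pressing it next.

apply_moves([
  [[0,0,-0.03,0],[0,0,-0.046,0],[0,0,-0.051,0],[0,0,-0.055,0],[0,0,-0.058,0],[0,0,-0.059,0],[0,0,-0.06,0],[0,0,-0.06,0]],
])

```text
t: 7.18
ee_pos: [511.3, 54.9, 220.0]
orientation: [1.099, 1.276, -1.098]
ft_force: [-8.9, 1.4, 29.1]
width: 0.4
```

apply_moves([
  [[0,0,0.02,0],[0,0,0.06,0],[0.0035,-0.037,0.06,0],[0.007,-0.0738,0.06,0],[0.007,-0.0738,0.06,0],[0.007,-0.0738,0.06,0]],
])

```text
t: 7.92
ee_pos: [518.3, -18.9, 277.8]
orientation: [1.1, 1.275, -1.099]
ft_force: [0.6, -0.1, -0.2]
width: 0.4
```

Run:
```python
from h import *
from workcell import readout,viewer,models
o=readout.get_obs(); print(o['t'], o['ee_pos'],o['ft_force'])
im=viewer.get_image('wrist'); cv2.imwrite('pics/wrist3.png',im['color'][:,:,::-1])
for c,a in yellow(im): print(c.round(1),a,fish(im,*c,38).round(1))
for n in('wrist','scene'): print(n,models.place_of(n,'rocker_press'))
```

```text
7.925 [518.33164055 -18.8728721  277.8024369 ] [ 0.58486711 -0.12343374 -0.17421178]
[323.   14.1] 990 [500.8 124.4  38. ]
[323.  109.3] 1172 [511.1  54.5  38. ]
[322.  295.1] 133 [532.7 -90.8  38. ]
[310.8 297.1] 118 [523.8 -94.   38. ]
wrist [{'position': [525.4, -17.8, 52.7], 'conf': 0.94}]
scene []
```

View pics/wrist3.png

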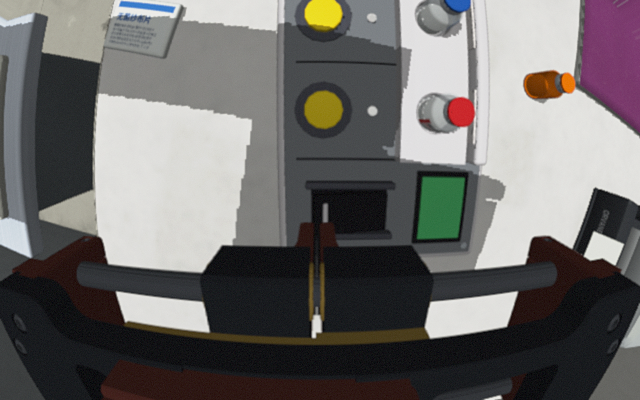

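apply_moves([
  [[0,0,-0.03,0],[0,0,-0.042,0],[0,0,-0.045,0],[0,0,-0.048,0],[0,0,-0.05,0],[0,0,-0.051,0],[0,0,-0.051,0]],
])

```text
t: 8.95
ee_pos: [518.3, -19.0, 226.9]
orientation: [1.099, 1.276, -1.099]
ft_force: [-0.6, 0.0, 2.0]
width: 0.4
```

apply_moves([
  [[0,0,-0.001,0],[0,0,-0.002,0],[0,0,-0.003,0],[0,0,-0.003,0]],
])

```text
t: 9.45
ee_pos: [518.3, -19.1, 223.9]
orientation: [1.099, 1.276, -1.099]
ft_force: [-2.6, 0.3, 5.6]
width: 0.2
```

apply_moves([
  [[0,0,-0.001,0],[0,0,-0.002,0],[0,0,-0.002,0]],
])

```text
t: 9.82
ee_pos: [518.3, -19.0, 223.4]
orientation: [1.099, 1.276, -1.099]
ft_force: [-8.0, 0.4, 25.1]
width: 0.2
```

Firm stop. Now I lift, retreat and check.

apply_moves([
  [[0,0,0.02,0],[0,0,0.06,0],[0,-0.03,0.12,0],[0,-0.08,0.15,0],[0,-0.14,0.16,0],[0,-0.2,0.16,0],[0,-0.25,0.16,0],[0,-0.3,0.16,0]],
])

```text
t: 10.82
ee_pos: [518.1, -321.0, 381.6]
orientation: [1.099, 1.275, -1.099]
ft_force: [1.2, 1.0, 0.3]
width: 0.2
```

apply_moves([
  [[-0.04,-0.04,0,0],[-0.08,-0.08,0,0],[-0.12,-0.12,0,0],[-0.12,-0.12,0,0]],
])

```text
t: 11.32
ee_pos: [396.0, -441.4, 381.5]
orientation: [1.102, 1.274, -1.103]
ft_force: [0.5, -0.1, 0.2]
width: 0.5
```

Run:
```python
from h import *
from workcell import readout,viewer,models
o=readout.get_obs(); print(o['t'], o['ee_pos'],o['ft_force'])
for n in('scene','top'):
    im=viewer.get_image(n)
    for c,a in yellow(im): print(n,c.round(1),a)
    for l in ('rocker_press','key_left_top','key_middle_top','key_right_top','vial_red','vial_blue','vial_green'):print(l,[(r['position'],r['conf']) for r in models.place_of(n,l)])
    x,y,w,h=(270,150,180,115) if n=='scene' else (285,130,150,120)
    cv2.imwrite(f'pics/crop2_{n}.png',cv2.resize(im['color'][y:y+h,x:x+w],(700,int(700*h/w)),interpolation=cv2.INTER_CUBIC)[:,:,::-1])
    cv2.imwrite(f'pics/{n}9.png',im['color'][:,:,::-1])
```

```text
11.325 [ 395.96261315 -441.43438383  381.48985397] [ 0.52002169 -0.1037914   0.20817615]
scene [391.4 201.7] 77
scene [124.6 211.2] 162
scene [370.5 214.6] 85
scene [347.7 227.3] 130
rocker_press [([522.0, -18.8, 43.4], 0.61), ([592.8, 64.5, 34.4], 0.59)]
key_left_top [([490.9, 199.0, 44.4], 0.61)]
key_middle_top [([501.5, 123.8, 36.7], 0.52), ([573.3, 209.8, 32.5], 0.28)]
key_right_top [([513.5, 51.9, 38.6], 0.38), ([594.2, 66.8, 34.4], 0.16)]
vial_red [([592.8, 64.7, 29.9], 0.64)]
vial_blue [([580.1, 138.4, 30.1], 0.68), ([709.0, 120.4, 0.3], 0.67)]
vial_green [([505.4, 331.1, -2.2], 0.85), ([568.6, 210.2, 32.4], 0.61)]
top [184.2 128.1] 50
top [376.7 219.4] 75
top [350.3 222.7] 75
top [324.  225.9] 70
rocker_press [([523.6, -20.8, 39.6], 0.7)]
key_left_top [([489.7, 195.4, 43.6], 0.65)]
key_middle_top [([501.6, 127.8, 39.8], 0.45)]
key_right_top [([512.6, 54.9, 38.7], 0.43)]
vial_red [([591.8, 71.7, 32.4], 0.58)]
vial_blue [([580.1, 135.9, 34.7], 0.65), ([706.4, 123.6, -2.1], 0.43)]
vial_green [([570.6, 214.0, 32.1], 0.65), ([505.7, 332.3, 0.8], 0.47)]
```

View pics/crop2_scene.png

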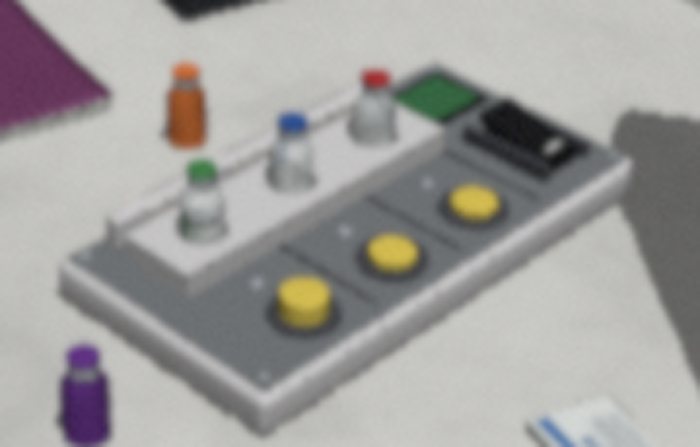

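View pics/crop2_top.png

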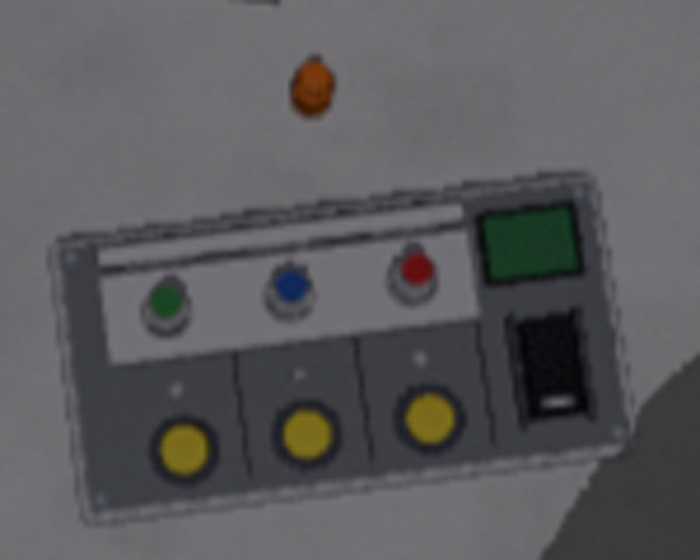

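View pics/top9.png

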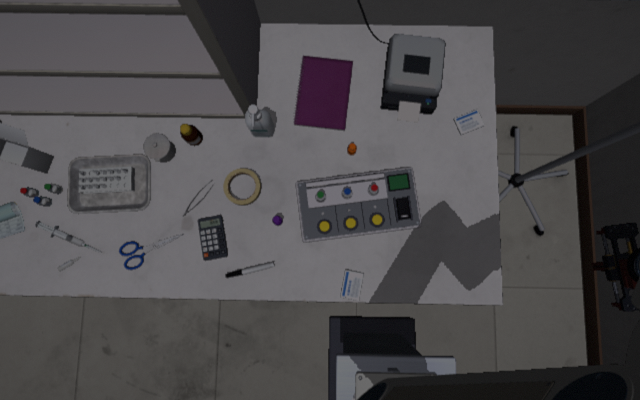

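In the scene crop, the middle key (392,253) and right key (473,203) are down and the left key (304,302) is still up. The rocker's front end is down with its bar at (553,146), and nothing else has moved. Handing in.

```bash
python3 -c "
from workcell import workorder
print(workorder.close_job())"
```

```text
the job is handed in; nothing more can be done
None
```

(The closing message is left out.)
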